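# Hold the filter cap at its bleed position

### The job

Lever open the steel flap on the sink-side water filter housing with the spatula's thin blade, never with the fingers, swing it right over so that it stays open, and lay the spatula back down on the counter. Then put the white bayonet cap into the neck, lugs down through the notches until its rim sits fully home, and turn it 45 degrees clockwise (seen from above) against the spring, halfway to its quarter-turn lock and never so far that the lock clicks. Finish while holding the cap there in the bleed position, still gripped and fully home; leave the soap pump, tumbler, dish and brush alone.

Things in the scene. Friction and masses are not known exactly. Their poses are not given: they have to be found in the camera images.
- housing: Fixed stainless steel water filter housing, a box 112 mm (its x) by 124 mm (its y, -68 to +56), 62 mm high; origin on the counter under the neck's axis, z up. The flap covers its top: free lip on the -y side, hinge on the +y side.
- slot (a point): Middle of the mouth of the blade slot under the flap's lip, on the housing at y = -64 mm, 57 mm above the counter; axes as the housing's. The slot is 10 mm high (z 52 to 62, between a flat ledge that begins at y = -68 and the flap's underside), 112 mm wide along x, and runs 16 mm inward (+y) to a wall at y = -48.
- neck (a point): Centre of the neck's mouth, in the middle of the housing's top, 62 mm above the counter; axes as the housing's. Grey collar, 8 mm thick, with a round hole of 20 mm radius and two notches for lugs at +y and -y, each 15 mm wide (x) and reaching to 29 mm radius. Below the collar the lugs can turn clockwise only; fixed stops bar the other way.
- flap (a joint): Hinge of the flap in rad: 0 shut, 2.4 fully open. The flap is a 4 mm steel plate, 100 mm wide and 120 mm from hinge to lip, 110 g, on a nearly free hinge with light friction: it falls shut when let go below about 1.5 rad, and past 1.6 rad falls over by itself to its stop at 2.4 and stays there.
- hinge_line (a point): Middle of the flap's hinge axis, fixed on the housing: 56 mm to +y of the neck's axis, 62 mm above the counter; the axis runs along the housing's x. Axes as the housing's.
- flap_lip (a point): Middle of the free edge of the flap, on its underside; moves with the flap. 120 mm from the hinge.
- spatula: Loose kitchen spatula with a straight thin blade, 200 mm long, 90 g. Origin at the front end of the handle, on its underside; x along the blade, z up. Black plastic handle x -110 to 0, 16 mm wide, 20 mm high, lying on the counter; steel blade x 0 to 90, 22 mm wide, 2.5 mm thick, level with the handle's mid height (10 mm above its underside).
- blade_tip (a point): Middle of the blade's front edge, at x = 90 mm, z = 10 mm of the spatula.
- handle (a point): Point on the axis of the spatula's handle, x = -35 mm, z = 10 mm of the spatula: a good place to grip, near the centre of mass.
- cap: Loose white bayonet cap, 120 g, upright on its plug; origin under the plug's centre, z up. Plug 17 mm radius, z 0 to 16; rim disc 34 mm radius, z 16 to 22; on top a grip bar along the cap's y, 44 mm long, 12 mm wide (x), z 22 to 50. Two lugs at the plug's foot at +y and -y, in line with the bar, 9 mm wide (x), to 26 mm radius, z 0 to 6. Same after a half turn.
- cap_rim (a point): On the cap's axis at the underside of its rim disc, 16 mm above its origin; lies at the neck's mouth when the cap is fully home, the rim disc resting on the collar.
- ring (a joint): Angle in rad of the black drive ring in the neck, 0 at rest, growing clockwise seen from above as the cap's lugs push it. Lugs have play: ring = cap turn - 0.13. A spring (about 0.09 N m at the bleed position) turns ring and cap back when let go. Bleed position (cap 45 degrees from the notches): 0.65; the lock clicks at 1.42 (cap about 90 degrees).
- ring_mark (a point): Centre of the drive ring, 41 mm above the counter; its y axis points along the housing's y at ring angle 0 and turns with the ring.
- soap_pump: Bystander: stainless steel soap pump with a press button, 68 mm across, 166 mm high; origin under its centre.
- tumbler: Bystander: empty glass tumbler, 74 mm across, 100 mm high; origin under its centre.
- dish: Bystander: white ceramic dish, 130 mm across, 28 mm high; origin under its centre.
- brush: Bystander: green plastic scrub brush lying on its bristles, 225 mm long, 50 mm wide, 33 mm high; origin on the counter under it.
Things that resemble listed ones, but are neither listed nor needed, are in the scene too. Of the things shaped like the spatula, the black one is meant. Leave any pink look-alike of the cap alone.

How it is judged:
On the way, in this order (a step that is already met when the one before it is completed fails the run):
1. the blade lifts the flap (value of joint flap above 0.3 rad and contact force between spatula and flap above 0.1 N), for 0.1 s.
2. the flap has swung right over (value of joint flap above 1.8 rad), for 0.2 s.
3. the spatula lies released on the counter (height (world z) of spatula between -0.01 and 0.03 m and linear speed of spatula below 0.03 m/s and contact force between spatula and the arm below 0.1 N and contact force between spatula and the fingers below 0.1 N), for 0.2 s.
4. the cap is home in the neck, not yet turned (z of cap_rim in the frame of neck below 0.004 m and horizontal distance between cap_rim and neck below 0.005 m and value of joint ring below 0.35 rad and angle between cap's own z axis and vertical below 0.12 rad), for 0.1 s.
At the end, for the whole second after the job is handed in: Cap still gripped (over 1 N), fully home (rim within 4 mm in height, 5 mm in centre, tilt under 7 deg), sprung ring still at 0.45 to 0.85 rad (cap turned 45 deg, give or take 11); flap over past 1.8 rad; spatula released, still, on the counter (value of joint ring between 0.45 and 0.85 rad and velocity of joint ring between -0.1 and 0.1 rad/s and z of cap_rim in the frame of neck between -0.004 and 0.004 m and horizontal distance between cap_rim and neck below 0.005 m and angle between cap's own z axis and vertical below 0.12 rad and angle between the y axis of cap and the y axis of ring_mark, either way round below 0.35 rad and contact force between the fingers and cap above 1 N and value of joint flap above 1.8 rad and height (world z) of spatula between -0.01 and 0.03 m and linear speed of spatula below 0.03 m/s and contact force between spatula and the fingers below 0.1 N); the arm keeps its last pose, push and grip.
It fails at once if the lock clicks (value of joint ring above 1.42 rad).
It fails at once if the fingers touch the flap (contact force between the fingers and flap above 1 N).
It fails at once if a bystander is pushed away (over 30 mm) (distance of any of soap_pump, tumbler, dish, brush from where it was at the start of the episode above 0.03 m).
It fails at once if a bystander is tipped over (angle between any of soap_pump, tumbler's own z axis and vertical above 0.5 rad).
It fails at once if the spatula is dropped from a height instead of laid down (height (world z) of spatula below 0.03 m and linear speed of spatula above 0.8 m/s and contact force between spatula and the fingers below 0.1 N).
It also fails if it takes over 67 s, if anything falls off the work surface, if the arm or the gripper's body presses on something with over 40 N, if the wrist force passes 120 N, or if a joint passes its speed limit or range.

### The arm

A 6-joint arm with a two-finger parallel gripper is mounted at the origin on the work surface. World frame = base frame: x ahead of the robot, y to its left, z up, the work surface at z = 0. Lengths are in m, angles in rad, forces in N, time in s.
With the tool pointing down it reaches from about 0.25 to 0.775 m from the base axis. Payload 4 kg.
Tool frame: the origin (TCP) lies midway between the tips of the shut fingers; the grasp point (between the pads) lies 19 mm behind it (robot.pinch_z is the distance from the TCP to the grasp point, in m); x points along the fingers, y is the direction in which the jaws open and shut, and the axes are right-handed (so a half turn about x gives the same grasp; the last joint's range is limited). The gripper opens to 94 mm and grips with 3 to 60 N. Pads are 16 mm wide; open, the fingers measure 119 mm over their backs; the gripper's body (75 mm by 177 mm) begins 78 mm behind the grasp point.
Start: joints at [-1.33, 0.087, 1.371, -0, 1.684, -0.103], TCP at [0.185, -0.518, 0.206] pointing down, gripper open.
Joint ranges: [-3.1, 3.1], [-0.76, 2.03], [0.27, 2.55], [-1.08, 4.22], [0.17, 2.65], [-2.57, 2.57]. Speed limits (rad/s): [2.79, 2.79, 3.14, 3.14, 3.14, 3.14].

### API

Orientations are given as [roll, pitch, yaw] about the fixed x, y, z axes, in that order (R = Rz(yaw) Ry(pitch) Rx(roll)).
In Python, from bench import robot, imaging gives the robot as it stands. The module is installed in compiled form; this text tells all that it offers.
- The arm moves only by the tool drive_tool, never from a script. Its argument "commands" is a list that holds one entry, the list of rows, each a list of 4 numbers: the shift along the tool's x, y, z as a fraction of full scale, then the turn about the tool's x as a fraction of full scale. A call has 1 to 20 rows; each row shifts and turns the commanded pose from where the row before left it, along the tool's axes as they then stand; what a row does not reach is not made up. Full scale, the value 1, is 0.25 m for a shift and 360 degrees for a turn. A row lasts 1/10 s, in which the tool goes at most 50 mm and 8.59 degrees, less where a joint would pass 70% of its speed; a pose out of reach is approached as far as the arm can. A call with a number of a shift or a turn outside -1 to 1 is refused whole. A call with a gripper value outside its range is refused whole. "grip" is the opening, from 0 (shut) to 1 (fully open), set as the call begins (left out, the last holds). The fingers move at their own pace and stop on an object; the grip force is fixed at half the most. Time passes only in rows, so rows that do not move let the fingers close. It gives the time, the measured TCP pose, the force and the opening at its end, in the units of the state.
- robot.get_obs(): the state, without advancing time (a new reading comes with each control period).
- imaging.snapshot(name): name is "scene" or "top" or "wrist"; returns a dict with "pixels" (420x560x3 uint8, red, green, blue), "z_map" (420x560 float32, m along the optical axis (not along the pixel's ray), 0 where there is no reading), "mtx" (3x3 intrinsics, pixels), "extrinsics" (4x4, takes a point from world to camera coordinates). Camera axes: x right, y up, looking along -z (the intrinsics and any distortion apply to the point x, -y, -z); pixel columns grow to the right and rows downward; lengths in m; the calibration is good to about 2 mm. A picture is of the moment at which its call begins.
- robot.close_job(): hands the job in, once; it reports no verdict.
The state is a dict: "time": time; "joint_positions": joint angles; "qvel": joint speeds; "joint_torque": joint torques, N m; "tool_pos": TCP position; "ee_rot": TCP orientation; "wrist_force": force on the tool from outside, world axes, zero at the start; "wrist_torque": the same for the moment, N m; "width": finger opening in m.
Only numpy, scipy, OpenCV 4.12 (cv2) and the standard library are available. Lean on these libraries where they do the work, as an engineer would, in place of code of your own. Each camera call takes 0.05 s, during which the arm holds its last target.

## Working session

There is one attempt and no reset: what is moved stays moved. The work goes in short steps, Python scripts to look and compute and a tool call to move; the robot and the scene stay as the last step left them, time stands still between calls to the robot, and variables do not carry over. Pictures are saved under pics/ and viewed, and the job is handed in when it is done.

Besides the shell and the picture viewer there is one more tool, called after "Call:" as name(argument=value, ...), one argument or row to a line, values as JSON. drive_tool: Moves the arm, as the interface text tells. Shift numbers are shares of 0.25 m and turn numbers shares of 360 degrees, none past 1 either way. Its arguments: {"type":"object","properties":{"commands":{"type":"array","items":{"type":"array","items":{"type":"array","items":{"type":"number","minimum":-1,"maximum":1}}}},"grip":{"type":"number"}},"required":["commands"]}

```bash
mkdir -p pics; ls; cat > h.py <<'E'
import numpy as np, cv2
from bench import robot, imaging
def snap(n,f):
    s=imaging.snapshot(n); cv2.imwrite('pics/'+f+'.png',cv2.cvtColor(s['pixels'],cv2.COLOR_RGB2BGR)); np.savez('pics/'+f+'.npz',**s); return s
def pts(s):
    K=s['mtx'];E=s['extrinsics'];z=s['z_map'];v,u=np.mgrid[0:420,0:560]
    x=(u-K[0,2])/K[0,0]*z; y=-(v-K[1,2])/K[1,1]*z
    P=np.stack([x,y,-z],-1)
    Ei=np.linalg.inv(E); return P@Ei[:3,:3].T+Ei[:3,3]
def ray(s,u,v,zp):
    K=s['mtx'];Ei=np.linalg.inv(s['extrinsics'])
    d=Ei[:3,:3]@np.array([(u-K[0,2])/K[0,0],-(v-K[1,2])/K[1,1],-1]);o=Ei[:3,3]
    return o+d*(zp-o[2])/d[2]
def obs():
    o=robot.get_obs()
    for k in o: print(k,np.round(o[k],4))
E
python3 - <<'E'
from h import *
for n in ['scene','top','wrist']:
    s=snap(n,n+'0'); print(n,s['mtx'].tolist(),np.round(s['extrinsics'],3).tolist())
obs(); print(robot.pinch_z)
E
```

```text
pics
scene [[396.0586064149135, 0.0, 276.75221086471925], [0.0, 396.0586064149135, 205.76446462115314], [0.0, 0.0, 1.0]] [[-0.363, 0.932, -0.002, 0.26], [-0.729, -0.283, 0.623, 0.341], [0.58, 0.228, 0.782, -1.158], [0.0, 0.0, 0.0, 1.0]]
top [[461.1940023401498, 0.0, 272.7383010023593], [0.0, 461.1940023401498, 204.87849522158206], [0.0, 0.0, 1.0]] [[-0.007, -1.0, -0.0, -0.091], [0.999, -0.007, 0.047, -0.55], [-0.047, 0.0, 0.999, -1.158], [0.0, 0.0, 0.0, 1.0]]
wrist [[323.0912438658993, 0.0, 271.4924754182518], [0.0, 323.0912438658993, 210.80763507016346], [0.0, 0.0, 1.0]] [[0.337, -0.941, -0.001, -0.549], [0.903, 0.324, -0.281, 0.029], [0.265, 0.093, 0.96, -0.392], [0.0, 0.0, 0.0, 1.0]]
time 0.15
joint_positions [-1.3301  0.0878  1.3719  0.      1.6836 -0.1031]
qvel [-0.0011 -0.0026 -0.003  -0.0009 -0.0013 -0.0015]
joint_torque [ 1.50000e-03 -3.40645e+01 -3.02792e+01  7.18000e-02  3.05000e-02
 -1.00000e-04]
tool_pos [ 0.1853 -0.5174  0.2046]
ee_rot [-1.675   1.5691  1.8104]
wrist_force [-0.8086 -0.1277  0.029 ]
wrist_torque [-0.0247 -0.0647 -0.012 ]
width 0.0938
0.0188
```

View pics/scene0.png

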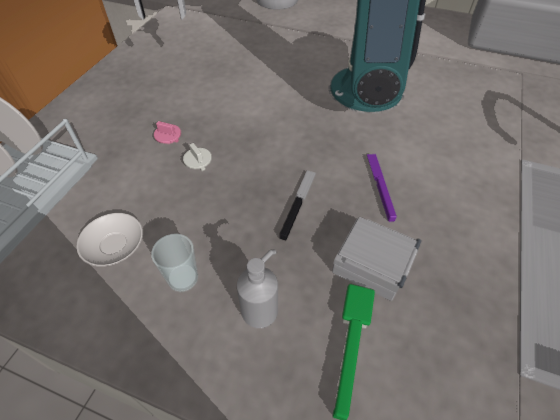

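View pics/top0.png

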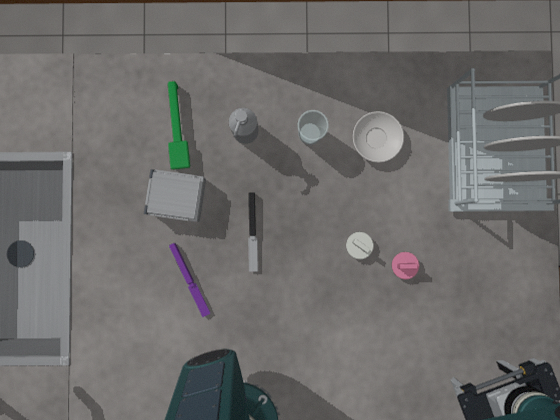

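View pics/wrist0.png

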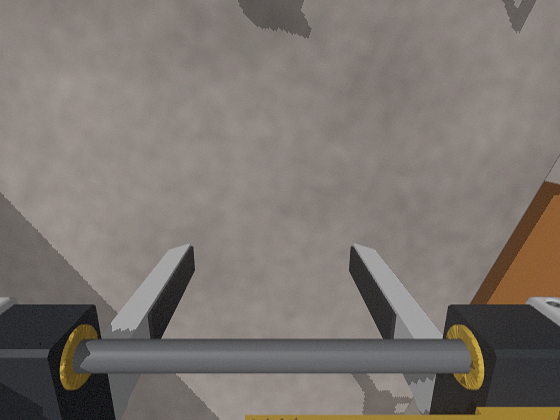

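The spatula (black) is at about (252,232) in the top view, the cap at (360,246) and the housing at (175,195). Next I'll zoom in to see which side of the housing the lip is on.

```bash
python3 - <<'E'
from h import *
a=cv2.imread('pics/top0.png')[150:240,120:290]; b=cv2.imread('pics/scene0.png')[200:310,310:450]
A=cv2.resize(a,(790,418),interpolation=cv2.INTER_CUBIC);B=cv2.resize(b,(700,550),interpolation=cv2.INTER_CUBIC)
cv2.imwrite('pics/za.png',A);cv2.imwrite('pics/zb.png',B)
s=dict(np.load('pics/top0.npz'));P=pts(s);np.set_printoptions(precision=4,suppress=True)
print(P[300,330],P[195,175],P[246,360])
m=s['pixels'].astype(int);hsv=cv2.cvtColor(s['pixels'],cv2.COLOR_RGB2HSV)
Z=P[...,2]
def blob(mask,name):
    n,l,st,c=cv2.connectedComponentsWithStats(mask.astype(np.uint8))
    for i in range(1,n):
        if st[i,4]>60: 
            k=l==i;print(name,st[i],np.median(P[k],0),'z95',np.percentile(Z[k],95),cv2.minAreaRect(P[k][:,:2].astype(np.float32)))
reg=np.zeros(Z.shape,bool);reg[150:330,140:430]=1
blob(reg&(Z>0.05)&(Z<.08),'housing')
blob(reg&(m.max(-1)<60)&(Z>0.005),'handle')
blob(reg&(Z>0.006)&(Z<.06),'low')
E
```

```text
[ 0.3062 -0.2396 -0.004 ] [0.573  0.1425 0.0629] [ 0.4454 -0.3082  0.0501]
housing [ 144  169   60   52 2406] [0.5734 0.1475 0.0644] z95 0.06809685391855785 ((0.5745478868484497, 0.14808662235736847), (0.12984874844551086, 0.11220092326402664), 81.44562530517578)
handle [249 193   7  43 250] [ 0.5279 -0.0427  0.0188] z95 0.02215498590749082 ((0.5291346311569214, -0.04732516407966614), (0.10211499035358429, 0.059804730117321014), 23.289165496826172)
low [169 150  21  19 371] [0.6661 0.1391 0.0317] z95 0.03532583216238139 ((0.666345477104187, 0.1398467719554901), (0.04643880948424339, 0.051037199795246124), 1.298304557800293)
low [357 150  42  12 350] [ 0.677  -0.3639  0.0182] z95 0.028831946982397917 ((0.6730722188949585, -0.3609921634197235), (0.03173749893903732, 0.10349936783313751), 0.46378400921821594)
low [179 173  27  48 294] [0.5711 0.0881 0.0498] z95 0.05825936053070158 ((0.5693856477737427, 0.11270280182361603), (0.058427222073078156, 0.111924909055233), 81.49653625488281)
low [248 192  10  79 567] [ 0.4686 -0.0421  0.0138] z95 0.02112460822180823 ((0.4835278391838074, -0.04098678007721901), (0.1979411542415619, 0.021534400060772896), 1.6589356660842896)
low [346 232  27  27 572] [ 0.4477 -0.3105  0.0214] z95 0.049420141306526964 ((0.4466453194618225, -0.31149640679359436), (0.066626638174057, 0.06524207442998886), 89.67863464355469)
low [169 243  41  74 613] [0.3567 0.1146 0.0139] z95 0.0214823405649641 ((0.3642737567424774, 0.11911071836948395), (0.19804202020168304, 0.022617386654019356), 26.029333114624023)
low [392 252  27  27 571] [ 0.3981 -0.4236  0.0215] z95 0.050068059416918165 ((0.39562684297561646, -0.4260064363479614), (0.06604985892772675, 0.06579116731882095), 89.37203979492188)
```

View pics/za.png

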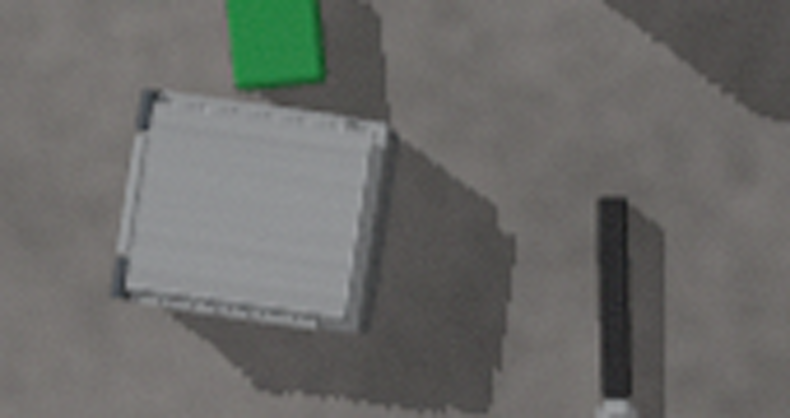

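View pics/zb.png

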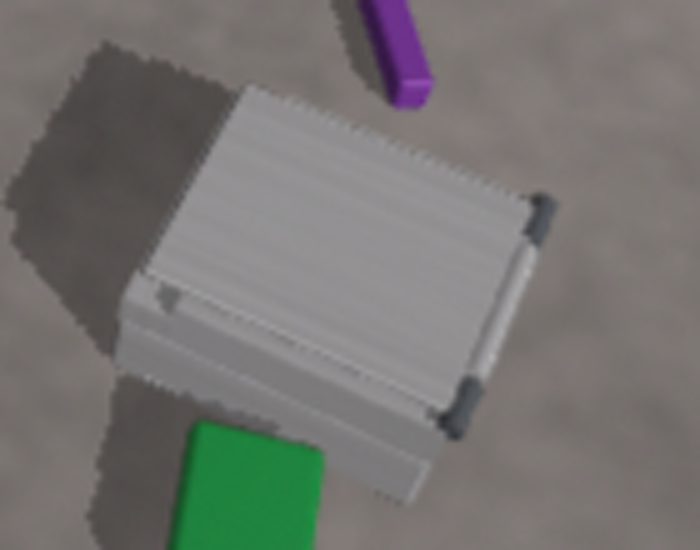

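```bash
python3 - <<'E'
from h import *
from scipy.spatial.transform import Rotation as R
np.set_printoptions(precision=4,suppress=True)
o=robot.get_obs();print(R.from_euler('xyz',o['ee_rot']).as_matrix())
for n in ['top','scene']:
    s=dict(np.load(f'pics/{n}0.npz'));P=pts(s);Z=P[...,2];m=s['pixels'].astype(int)
    X,Y=P[...,0],P[...,1]
    t=(X>.25)&(X<.6)&(Y>-.5)&(Y<.2)&(abs(Z)<.012); A=np.c_[X[t],Y[t],np.ones(t.sum())];print(n,'table',np.linalg.lstsq(A,Z[t],rcond=None)[0],np.median(Z[t]))
    # spatula
    k=(X>.36)&(X<.6)&(Y>-.09)&(Y<.0)&(Z>.006)&(Z<.04)
    print('spat',cv2.minAreaRect(P[k][:,:2].astype(np.float32)))
    h=k&(m.max(-1)<75);print('handle',cv2.minAreaRect(P[h][:,:2].astype(np.float32)),np.median(Z[h]),h.sum())
    b=k&(m.min(-1)>110);print('blade',cv2.minAreaRect(P[b][:,:2].astype(np.float32)),np.median(Z[b]),b.sum())
    # cap
    c=(abs(X-.446)<.05)&(abs(Y+.311)<.05)
    r=c&(Z>.012)&(Z<.03);print('rim',cv2.minEnclosingCircle(P[r][:,:2].astype(np.float32)),np.median(P[r],0))
    g=c&(Z>.043);print('bar',cv2.minAreaRect(P[g][:,:2].astype(np.float32)),np.median(Z[g]),g.sum())
    # housing
    H=(abs(X-.574)<.09)&(abs(Y-.147)<.1)&(Z>.06)&(Z<.075)
    print('hous',cv2.minAreaRect(P[H][:,:2].astype(np.float32)),np.median(Z[H]))
    # bystander pump
    q=(X>.62)&(Z>.05)&(Y<.1)&(Y>-.1);
    if q.any(): print('pump',P[q].min(0),P[q].max(0))
E
```

```text
[[-0.0004  0.3371 -0.9415]
 [ 0.0016 -0.9415 -0.3371]
 [-1.     -0.0017 -0.0002]]
top table [-0.0005  0.0005 -0.0006] -0.001045951914215415
spat ((0.4836284816265106, -0.045751385390758514), (0.02771795727312565, 0.19750314950942993), 89.5141830444336)
handle ((0.5279998183250427, -0.04205940663814545), (0.10894234478473663, 0.01524064689874649), 0.29371941089630127) 0.018690822115871475 265
blade ((0.42788973450660706, -0.042574480175971985), (0.08664247393608093, 0.021478045731782913), 1.742919683456421) 0.009996609489690611 287
rim ((0.44757044315338135, -0.31188341975212097), 0.03417155146598816) [ 0.4471 -0.3105  0.0209]
bar ((0.4473218023777008, -0.31151440739631653), (0.04374546557664871, 0.012307539582252502), 54.011314392089844) 0.048313330965004786 90
hous ((0.5746764540672302, 0.15020491182804108), (0.125579833984375, 0.11104211956262589), 81.6158447265625) 0.06470197787766163
pump [ 0.6201 -0.0585  0.05  ] [0.7775 0.0993 0.1691]
scene table [-0.0006  0.0014  0.0015] 0.001000605198146709
spat ((0.4820042848587036, -0.04220525920391083), (0.20333169400691986, 0.022380799055099487), 0.5858451724052429)
handle ((0.5295824408531189, -0.04095764830708504), (0.10817136615514755, 0.01647934876382351), 0.7640748023986816) 0.020247329122230817 370
blade ((0.4256862699985504, -0.042653888463974), (0.09065435826778412, 0.022311639040708542), 0.8153314590454102) 0.012529836277673123 265
rim ((0.4470246136188507, -0.3119370937347412), 0.03504597395658493) [ 0.4547 -0.3067  0.0225]
bar ((0.446592777967453, -0.3115628957748413), (0.0442834235727787, 0.012300355359911919), 56.56594467163086) 0.05004626733404771 87
hous ((0.5732753872871399, 0.15041600167751312), (0.12495704740285873, 0.11390654742717743), 81.56619262695312) 0.06702079941164796
pump [ 0.6203 -0.0582  0.05  ] [0.777  0.1    0.1696]
```

Call:
drive_tool(
  commands=[
    [[0, -0.045, -0.061, 0], [0, -0.091, -0.123, 0], [0, -0.091, -0.123, 0], [0, -0.091, -0.123, 0], [0, -0.091, -0.123, 0], [0, -0.091, -0.123, 0], [0, -0.091, -0.123, 0], [0, -0.091, -0.123, 0], [0, -0.091, -0.123, 0], [0, -0.091, -0.123, 0], [0, -0.091, -0.123, 0], [0, -0.091, -0.123, 0], [0, -0.091, -0.123, 0], [0, -0.091, -0.123, 0], [0, -0.091, -0.123, 0], [0, -0.045, -0.061, 0], [0, 0, 0, 0]],
  ],
)

```text
time: 1.85
tool_pos: [0.5046, -0.0383, 0.2051]
ee_rot: [-1.306, 1.57, 2.184]
wrist_force: [0.7, -0.2, -0.1]
width: 0.0941
```

Call:
drive_tool(
  commands=[
    [[0, 0, 0, -0.0235], [0, 0, 0, -0.0235], [0, 0, 0, -0.0235], [0, 0, 0, -0.0235], [0, 0, 0, -0.0235], [0, 0, 0, -0.0235], [0, 0, 0, -0.0235], [0, 0, 0, -0.0235], [0, 0, 0, -0.0235], [0, 0, 0, -0.0235], [0, 0, 0, -0.0235], [0, 0, 0, -0.0235], [0, 0, 0, -0.0235], [0, 0, 0, -0.0235], [0, 0, 0, -0.0235], [0, 0, 0, -0.0235], [0, 0, 0, -0.0235], [0, 0, 0, -0.0235], [0, 0, 0, -0.0235], [0, 0, 0, 0]],
  ],
  grip=0.5,
)

```text
time: 3.85
tool_pos: [0.5035, -0.0418, 0.2055]
ee_rot: [-2.325, 1.57, -2.318]
wrist_force: [0.2, -0.0, -0.2]
width: 0.0473
```

```bash
cat >> h.py <<'E'
from scipy.spatial.transform import Rotation as Ro
def go(x,y,z,yaw):
    o=robot.get_obs();M=Ro.from_euler('xyz',o['ee_rot']).as_matrix()
    d=np.array([x,y,z])-o['tool_pos'];cur=np.degrees(np.arctan2(M[1,1],M[0,1]))
    t=-((yaw-cur+180)%360-180)
    print('t',round(o['time'],2),'pos',np.round(o['tool_pos'],4),'yaw',round(cur,2),'tilt',np.round(M[:,0],4),'w',round(float(o['width']),4),'F',np.round(o['wrist_force'],2),'j6',round(o['joint_positions'][5],2))
    print('shift frac',np.round(M.T@d/.25,4),'turn frac',round(t/360,4),'deg',round(t,2))
E
python3 - <<'E'
from h import *
go(.5035,-.0418,.05,90.6)
E
```

```text
t 3.85 pos [ 0.5035 -0.0418  0.2055] yaw 90.37 tilt [-3.e-04 -3.e-04 -1.e+00] w 0.0473 F [ 0.24 -0.   -0.19] j6 -1.77
shift frac [6.222e-01 3.000e-04 1.000e-04] turn frac -0.0006 deg -0.23
```

Call:
drive_tool(
  commands=[
    [[0.06, 0, 0, 0], [0.12, 0, 0, 0], [0.12, 0, 0, 0], [0.12, 0, 0, 0], [0.12, 0, 0, 0], [0.1, 0, 0, 0], [0.08, 0, 0, 0], [0.05, 0, 0, 0], [0.03, 0, 0, 0], [0.01, 0, 0, 0], [0, 0, 0, 0], [0, 0, 0, 0]],
  ],
)

```text
time: 5.05
tool_pos: [0.5054, -0.0416, 0.004]
ee_rot: [-0.251, 1.569, -0.244]
wrist_force: [0.3, -0.4, -0.6]
width: 0.047
```

```bash
python3 - <<'E'
from h import *
go(.5035,-.0418,.003,90.6); snap('wrist','w1');snap('scene','s1')
E
```

```text
t 5.05 pos [ 0.5054 -0.0416  0.004 ] yaw 90.42 tilt [ 2.1e-03 -5.0e-04 -1.0e+00] w 0.047 F [ 0.32 -0.36 -0.62] j6 -1.77
shift frac [ 0.0042 -0.0007 -0.0075] turn frac -0.0005 deg -0.18
```

View pics/w1.png

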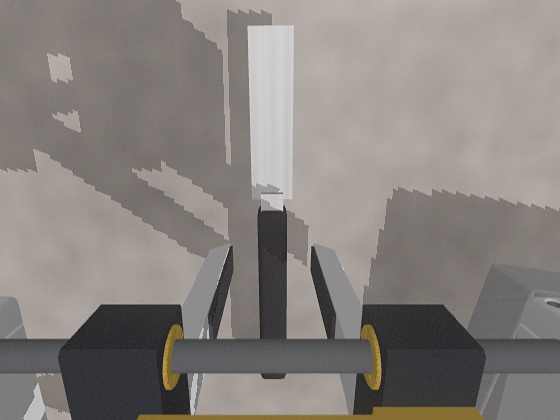

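The handle, at (272,290), sits centred between the fingers, so I'll close them.

Call:
drive_tool(
  commands=[
    [[0.006, 0, 0, 0], [0, 0, 0, 0], [0, 0, 0, 0], [0, 0, 0, 0], [0, 0, 0, 0], [0, 0, 0, 0], [0, 0, 0, 0]],
  ],
  grip=0,
)

```text
time: 5.85
tool_pos: [0.5045, -0.0414, 0.0015]
ee_rot: [-1.174, 1.571, -1.167]
wrist_force: [0.3, -0.7, 0.9]
width: 0.0159
```

Call:
drive_tool(
  commands=[
    [[-0.02, 0, 0, 0], [-0.05, 0, 0, 0], [-0.1, 0, 0, 0], [-0.1, 0, 0, 0], [-0.1, 0, 0, 0], [-0.1, 0, 0, 0], [-0.1, 0, 0, 0], [0, 0, 0, 0]],
  ],
)

```text
time: 6.65
tool_pos: [0.5072, -0.0419, 0.1493]
ee_rot: [-0.216, 1.561, -0.209]
wrist_force: [0.8, -0.7, -0.8]
width: 0.0159
```

```bash
python3 - <<'E'
from h import *
go(.5035,-.0418,.003,-8.4); snap('wrist','w2');s=snap('scene','s2')
P=pts(s);X,Y,Z=[P[...,i] for i in range(3)];m=s['pixels'].astype(int)
# blade plane
b=(X>.37)&(X<.475)&(abs(Y+.042)<.03)&(Z>.07)&(Z<.3)
A=np.c_[X[b],Y[b],np.ones(b.sum())];print(b.sum(),np.linalg.lstsq(A,Z[b],rcond=None)[0],np.median(P[b],0))
print(cv2.minAreaRect(P[b][:,:2].astype(np.float32)))
E
```

```text
t 6.65 pos [ 0.5072 -0.0419  0.1493] yaw 90.44 tilt [ 0.0096 -0.002  -1.    ] w 0.0159 F [ 0.81 -0.65 -0.85] j6 -1.77
shift frac [ 0.5849  0.0019 -0.0203] turn frac 0.2746 deg 98.84
53 [0.42565886 1.62312677 0.03497886] [ 0.43545201 -0.03422059  0.15734923]
((0.4377118647098541, -0.04112144187092781), (0.08616555482149124, 0.03869003802537918), 13.949315071105957)
```

View pics/s2.png

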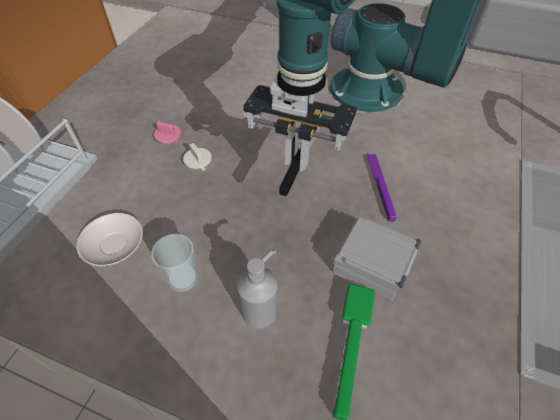

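Call:
drive_tool(
  commands=[
    [[0, 0, 0, 0.0115], [0, 0, 0, 0.023], [0, 0, 0, 0.023], [0, 0, 0, 0.023], [0, 0, 0, 0.023], [0, 0, 0, 0.023], [0, 0, 0, 0.023], [0, 0, 0, 0.023], [0, 0, 0, 0.023], [0, 0, 0, 0.023], [0, 0, 0, 0.023], [0, 0, 0, 0.023], [0, 0, 0, 0.0105], [0, 0, 0, 0], [0, 0, 0, 0]],
  ],
)

```text
time: 8.25
tool_pos: [0.5036, -0.0412, 0.1424]
ee_rot: [-1.597, 1.568, 2.968]
wrist_force: [-0.1, 1.1, -1.6]
width: 0.0157
```

```bash
python3 - <<'E'
from h import *
go(.5447,-.0485,.0485,-8.4)
E
```

```text
t 8.25 pos [ 0.5036 -0.0412  0.1424] yaw -8.48 tilt [-2.8e-03  5.0e-04 -1.0e+00] w 0.0157 F [-0.08  1.07 -1.56] j6 -0.05
shift frac [0.3751 0.1679 0.0045] turn frac -0.0002 deg -0.08
```

Call:
drive_tool(
  commands=[
    [[0, 0.04, 0, 0], [0, 0.08, 0.0045, 0], [0.04, 0.048, 0, 0], [0.1, 0, 0, 0], [0.1, 0, 0, 0], [0.08, 0, 0, 0], [0.04, 0, 0, 0], [0.015, 0, 0, 0], [0, 0, 0, 0], [0, 0, 0, 0], [0, 0, 0, 0], [0, 0, 0, 0]],
  ],
)

```text
time: 9.45
tool_pos: [0.5465, -0.0489, 0.0513]
ee_rot: [1.486, 1.569, -0.235]
wrist_force: [-0.5, -0.4, -1.4]
width: 0.0159
```

```bash
cat > t.py <<'E'
from h import *
import sys
E
python3 - <<'E'
from h import *
np.set_printoptions(precision=4,suppress=True)
go(.5447,-.0485,.0485,-8.4); snap('wrist','w3');s=snap('scene','s3');t=snap('top','t3')
h=np.array([.146,.989])
for s in (s,t):
    P=pts(s);Q=P[...,:2]-np.array([.5743,.152]);hy=Q@h;hx=Q@np.array([.989,-.146]);Z=P[...,2]
    b=(abs(hx)<.02)&(hy>-.17)&(hy<-.075)&(Z>.03)&(Z<.09)
    if b.sum()<20: print(b.sum());continue
    A=np.c_[hy[b],np.ones(b.sum())];print('blade',b.sum(),np.linalg.lstsq(A,Z[b],rcond=None)[0],'hy',hy[b].min(),hy[b].max(),'hx',hx[b].min(),hx[b].max(),'z',np.median(Z[b]))
    f=(abs(hx)<.04)&(hy>-.075)&(hy<.08)&(Z>.045)
    for a in np.arange(-.076,.076,.004):
        k=f&(abs(hy-a)<.002)
        if k.any():print(round(a,3),k.sum(),np.median(Z[k]),end='; ')
    print()
E
```

```text
t 9.45 pos [ 0.5465 -0.0489  0.0513] yaw -8.56 tilt [ 0.0021 -0.0005 -1.    ] w 0.0159 F [-0.5  -0.44 -1.42] j6 -0.04
shift frac [ 0.0113 -0.0075 -0.0006] turn frac -0.0004 deg -0.16
blade 445 [-0.0121  0.0606] hy -0.16982350219841125 -0.08020938374513024 hx -0.009610715727138288 0.014404698778666467 z 0.06201074090446723
-0.068 36 0.05310004266346846; -0.064 37 0.06664191659277563; -0.06 72 0.06731834046793456; -0.056 75 0.06703056779490557; -0.052 69 0.06710419163487957; -0.048 71 0.06706798720406904; -0.044 75 0.06690038200364623; -0.04 75 0.06693885680549094; -0.036 76 0.06720002801705244; -0.032 74 0.06713479641583187; -0.028 75 0.06688931655906405; -0.024 76 0.06697609821609901; -0.02 76 0.06713659483456436; -0.016 78 0.06722957765753018; -0.012 78 0.06713173142182; -0.008 76 0.0670947617745013; -0.004 78 0.06733234260282506; 0.0 78 0.06729223339302826; 0.004 80 0.06696931725384653; 0.008 79 0.06708249599807992; 0.012 79 0.06711152754902361; 0.016 80 0.06740165292609701; 0.02 79 0.06706153346164279; 0.024 80 0.06745770973866344; 0.028 81 0.06690490997756637; 0.032 82 0.06734502
[... 654 characters left out ...]
13815187783; -0.028 55 0.06432907989148684; -0.024 51 0.06450044985933112; -0.02 53 0.06416276148231281; -0.016 52 0.06490241616728754; -0.012 55 0.06471410053436877; -0.008 56 0.06471510995664098; -0.004 54 0.06451006788146363; 0.0 54 0.06522462177878308; 0.004 54 0.06471867919249807; 0.008 53 0.06493243178951502; 0.012 55 0.06477681504096999; 0.016 52 0.06467983024720003; 0.02 56 0.0644489336684192; 0.024 49 0.065123001287132; 0.028 59 0.06502518022477033; 0.032 54 0.06438313674176321; 0.036 51 0.06405099393483282; 0.04 57 0.06481701884213109; 0.044 51 0.06527170639544466; 0.048 54 0.06473556278711223; 0.052 57 0.06469365810799887; 0.056 54 0.06560279104170053; 0.06 23 0.06353316324548763;
```

View pics/w3.png

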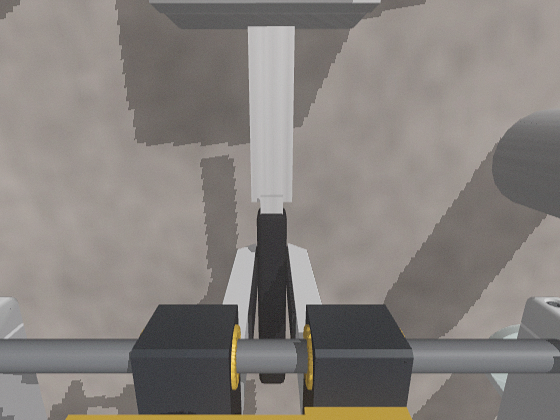

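View pics/s3.png

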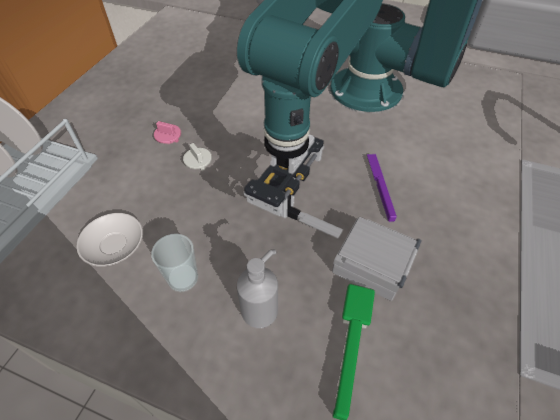

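The blade tip is level at about 80 mm from the neck axis, in line with the slot. It is about 3 mm high, so I'll lower it and insert.

Call:
drive_tool(
  commands=[
    [[0.012, 0, 0, 0], [0, 0, 0, 0], [0, 0, 0, 0], [0, 0, 0, 0]],
  ],
)

```text
time: 10.0
tool_pos: [0.5458, -0.0488, 0.0471]
ee_rot: [-1.134, 1.571, -2.854]
wrist_force: [-0.2, 0.1, -0.9]
width: 0.0157
```

```bash
python3 - <<'E'
from h import *
go(.5447,-.0485,.0485,-8.4)
E
```

```text
t 10.0 pos [ 0.5458 -0.0488  0.0471] yaw -8.56 tilt [-2.e-04 -0.e+00 -1.e+00] w 0.0157 F [-0.21  0.11 -0.88] j6 -0.04
shift frac [-0.0054 -0.0044 -0.0004] turn frac -0.0004 deg -0.16
```

Call:
drive_tool(
  commands=[
    [[-0.004, 0, -0.01, 0], [0, 0, -0.02, 0], [0, 0, -0.02, 0], [0, 0, -0.02, 0], [0, 0, -0.02, 0], [0, 0, -0.01, 0], [0, 0, -0.008, 0], [0, 0, 0, 0], [0, 0, 0, 0]],
  ],
)

```text
time: 10.9
tool_pos: [0.5498, -0.0221, 0.0482]
ee_rot: [0.046, 1.571, -1.674]
wrist_force: [-0.2, 0.3, -0.7]
width: 0.0158
```

```bash
python3 - <<'E'
from h import *
go(.5447,-.0485,.0485,-8.4); snap('wrist','w4');s=snap('scene','s4')
E
```

```text
t 10.9 pos [ 0.5498 -0.0221  0.0482] yaw -8.56 tilt [-0.e+00 -2.e-04 -1.e+00] w 0.0158 F [-0.17  0.28 -0.67] j6 0.01
shift frac [-0.0012 -0.0046  0.1073] turn frac -0.0004 deg -0.16
```

View pics/w4.png

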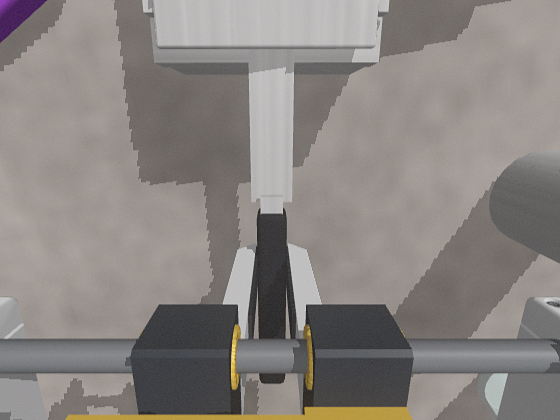

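Call:
drive_tool(
  commands=[
    [[-0.012, 0, 0, 0], [-0.025, 0, -0.001, 0], [-0.042, 0, -0.006, 0], [-0.041, 0, -0.01, 0], [-0.04, 0, -0.0145, 0], [-0.038, 0, -0.018, 0], [-0.036, 0, -0.022, 0], [0, 0, 0, 0]],
  ],
)

```text
time: 11.8
tool_pos: [0.5538, -0.0035, 0.1089]
ee_rot: [1.753, 1.567, 0.034]
wrist_force: [-0.4, -0.9, -1.9]
width: 0.0156
```

```bash
python3 - <<'E'
from h import *
go(.5498,-.0221,.0482,-8.4); snap('wrist','w5');s=snap('scene','s5')
E
```

```text
t 11.8 pos [ 0.5538 -0.0035  0.1089] yaw -8.5 tilt [ 3.8e-03  1.0e-04 -1.0e+00] w 0.0156 F [-0.4 -0.9 -1.9] j6 0.04
shift frac [ 0.2429 -0.0058  0.0761] turn frac -0.0003 deg -0.1
```

View pics/s5.png

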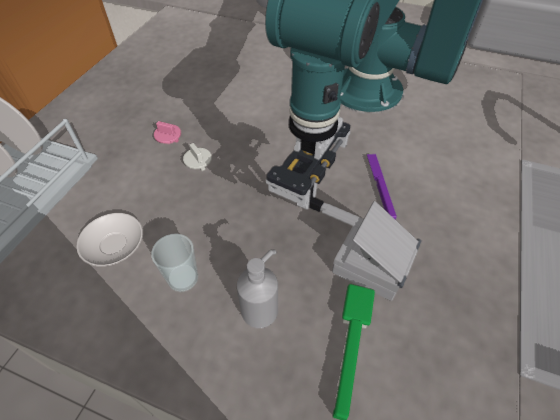

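View pics/w5.png

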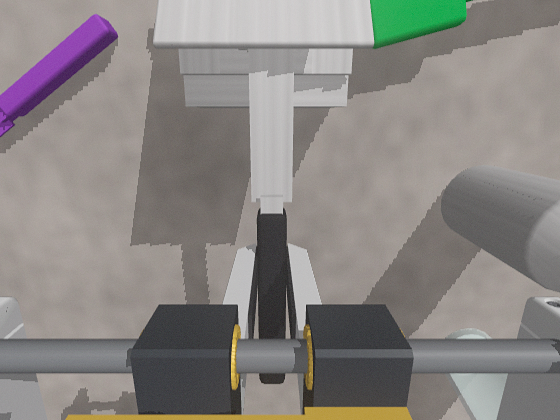

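The flap rests on the blade at about 0.6 rad, so I'll continue along the arc.

Call:
drive_tool(
  commands=[
    [[-0.033, 0, -0.026, 0], [-0.03, 0, -0.029, 0], [-0.028, 0, -0.032, 0], [-0.025, 0, -0.0345, 0], [-0.021, 0, -0.037, 0], [-0.017, 0, -0.039, 0], [-0.013, 0, -0.04, 0], [-0.009, 0, -0.041, 0], [-0.005, 0, -0.042, 0], [-0.001, 0, -0.042, 0], [0, 0, -0.042, 0], [0, 0, -0.042, 0], [0, 0, -0.02, 0], [0, 0, 0, 0], [0, 0, 0, 0], [0, 0, 0, 0]],
  ],
)

```text
time: 13.5
tool_pos: [0.5698, 0.1105, 0.1522]
ee_rot: [-0.085, 1.57, -1.805]
wrist_force: [0.1, 0.4, -1.0]
width: 0.0158
```

```bash
python3 - <<'E'
from h import *
go(.5498,-.0221,.0482,-8.4); snap('wrist','w6');s=snap('scene','s6')
E
```

```text
t 13.5 pos [0.5698 0.1105 0.1522] yaw -8.59 tilt [-1.e-04 -3.e-04 -1.e+00] w 0.0158 F [ 0.08  0.42 -0.97] j6 0.24
shift frac [ 0.4161 -0.      0.5364] turn frac -0.0005 deg -0.19
```

View pics/s6.png

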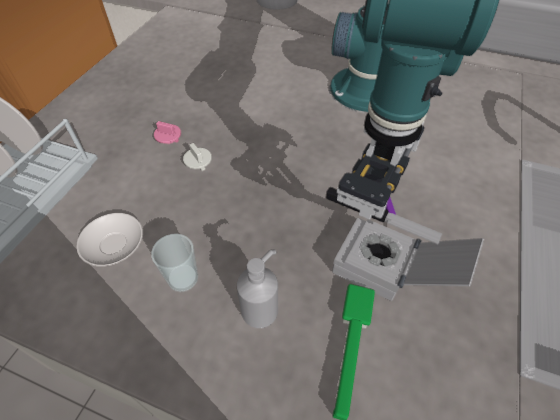

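View pics/w6.png

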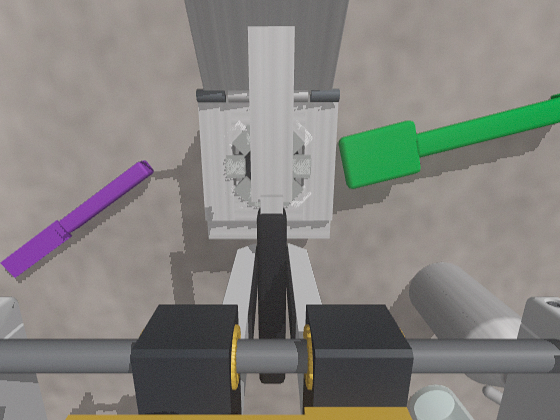

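The flap is over against its stop, and the open neck shows at (380,250) in the scene view. Now I'll retreat and lay the spatula down.

Call:
drive_tool(
  commands=[
    [[0, -0.018, 0.05, 0], [0, -0.038, 0.082, 0], [0, -0.038, 0.082, 0], [0, -0.038, 0.082, 0], [0, -0.038, 0.082, 0], [0, -0.038, 0.082, 0], [0, -0.038, 0.082, 0], [0, -0.038, 0.082, 0], [0, -0.038, 0.082, 0], [0, -0.038, 0.08, 0], [0.02, -0.002, 0.037, 0], [0.08, 0, 0, 0], [0.1, 0, 0, 0], [0.12, 0, 0, 0], [0.12, 0, 0, 0], [0.08, 0, 0, 0], [0.03, 0, 0, 0], [0, 0, 0, 0], [0, 0, 0, 0]],
  ],
)

```text
time: 15.5
tool_pos: [0.4507, -0.0794, 0.0157]
ee_rot: [1.421, 1.569, -0.3]
wrist_force: [-0.0, 0.0, -0.8]
width: 0.0157
```

```bash
python3 - <<'E'
from h import *
go(.45,-.08,.0015,-8.4); s=snap('scene','s7')
E
```

```text
t 15.5 pos [ 0.4507 -0.0794  0.0157] yaw -8.57 tilt [ 1.9e-03 -6.0e-04 -1.0e+00] w 0.0157 F [-0.01  0.02 -0.81] j6 -0.15
shift frac [ 0.0569 -0.0024  0.0029] turn frac -0.0005 deg -0.17
```

View pics/s7.png

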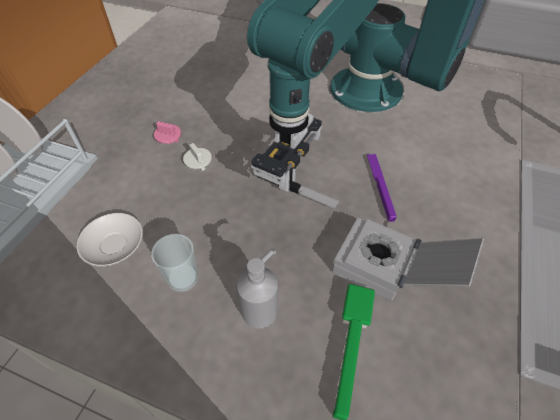

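Call:
drive_tool(
  commands=[
    [[0.02, 0, 0, 0], [0.02, 0, 0, 0], [0.01, 0, 0, 0], [0, 0, 0, 0], [0, 0, 0, 0], [0, 0, 0, 0]],
  ],
)

```text
time: 16.15
tool_pos: [0.4499, -0.0791, 0.0023]
ee_rot: [1.031, 1.571, -0.689]
wrist_force: [0.4, 0.3, -1.5]
width: 0.0159
```

Call:
drive_tool(
  commands=[
    [[0.003, 0, 0, 0], [0, 0, 0, 0], [0, 0, 0, 0]],
  ],
)

```text
time: 16.45
tool_pos: [0.4498, -0.0791, 0.0015]
ee_rot: [0.865, 1.571, -0.855]
wrist_force: [0.4, -0.4, -0.6]
width: 0.0157
```

Call:
drive_tool(
  commands=[
    [[0, 0, 0, 0], [0, 0, 0, 0], [0, 0, 0, 0], [0, 0, 0, 0], [0, 0, 0, 0]],
  ],
  grip=0.5,
)

```text
time: 16.95
tool_pos: [0.4498, -0.0791, 0.0016]
ee_rot: [0.924, 1.571, -0.797]
wrist_force: [-0.9, 0.5, -0.4]
width: 0.0468
```

Call:
drive_tool(
  commands=[
    [[-0.03, 0, 0, 0], [-0.06, 0, 0, 0], [-0.1, 0, 0, 0], [-0.12, 0, 0, 0], [-0.12, 0, 0, 0], [-0.08, 0, 0, 0], [0, 0, 0, 0]],
  ],
)

```text
time: 17.65
tool_pos: [0.4521, -0.0798, 0.1332]
ee_rot: [1.418, 1.563, -0.302]
wrist_force: [0.8, 0.1, -0.6]
width: 0.0474
```

```bash
python3 - <<'E'
from h import *
np.set_printoptions(precision=4,suppress=True)
s=snap('scene','s8')
P=pts(s);X,Y,Z=[P[...,i] for i in range(3)]
c=(abs(X-.446)<.05)&(abs(Y+.311)<.05)
r=c&(Z>.012)&(Z<.03);print('rim',cv2.minEnclosingCircle(P[r][:,:2].astype(np.float32)))
go(.447,-.3117,.13,-34.7)
E
```

```text
rim ((0.4464423656463623, -0.3111829459667206), 0.034901492297649384)
t 17.7 pos [ 0.4509 -0.0794  0.1308] yaw -8.56 tilt [ 0.004  -0.0013 -1.    ] w 0.0474 F [-0.49  0.11  0.09] j6 -0.15
shift frac [0.0043 0.1231 0.9211] turn frac 0.0726 deg 26.14
```

View pics/s8.png

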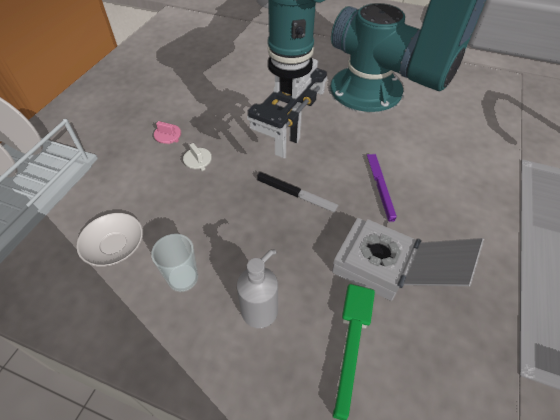

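The spatula is lying on the counter and released. Next is the cap.

Call:
drive_tool(
  commands=[
    [[0, 0.006, 0.046, 0], [0, 0.0123, 0.092, 0], [0, 0.0123, 0.092, 0], [0, 0.0123, 0.092, 0], [0, 0.0123, 0.092, 0], [0, 0.0123, 0.092, 0], [0, 0.0123, 0.092, 0], [0, 0.0123, 0.092, 0], [0, 0.0123, 0.092, 0], [0, 0.0123, 0.092, 0], [0, 0.006, 0.046, 0], [0, 0, 0, 0.018], [0, 0, 0, 0.02], [0, 0, 0, 0.02], [0, 0, 0, 0.0146], [0, 0, 0, 0]],
  ],
)

```text
time: 19.3
tool_pos: [0.4451, -0.3106, 0.1276]
ee_rot: [-1.69, 1.568, 2.417]
wrist_force: [1.0, -0.2, -0.6]
width: 0.0471
```

```bash
python3 - <<'E'
from h import *
np.set_printoptions(precision=4,suppress=True)
go(.447,-.3117,.026,-34.7)
s=snap('wrist','w9');t=snap('top','t9');snap('scene','s9')
P=pts(s);X,Y,Z=[P[...,i] for i in range(3)];m=s['pixels'].astype(int)
c=(abs(X-.446)<.04)&(abs(Y+.311)<.04)&(m.min(-1)>120)
g=c&(Z>.04)&(Z<.06);print('bar',cv2.minAreaRect(P[g][:,:2].astype(np.float32)),g.sum())
r=c&(Z>.012)&(Z<.03);print('rim',cv2.minEnclosingCircle(P[r][:,:2].astype(np.float32)))
cv2.imwrite('pics/t9z.png',cv2.resize(cv2.imread('pics/t9.png')[150:240,100:240],(770,495),interpolation=cv2.INTER_CUBIC))
cv2.imwrite('pics/s9z.png',cv2.resize(cv2.imread('pics/s9.png')[205:305,320:460],(770,550),interpolation=cv2.INTER_CUBIC))
E
```

```text
t 19.3 pos [ 0.4451 -0.3106  0.1276] yaw -34.68 tilt [-0.002   0.0017 -1.    ] w 0.0471 F [ 0.99 -0.22 -0.57] j6 -0.11
shift frac [ 0.4063  0.0097 -0.0005] turn frac 0.0 deg 0.02
bar ((0.4463937282562256, -0.31079843640327454), (0.04345104843378067, 0.011743869632482529), 55.11865234375) 730
rim ((0.4458301365375519, -0.31108951568603516), 0.03404664620757103)
```

View pics/w9.png

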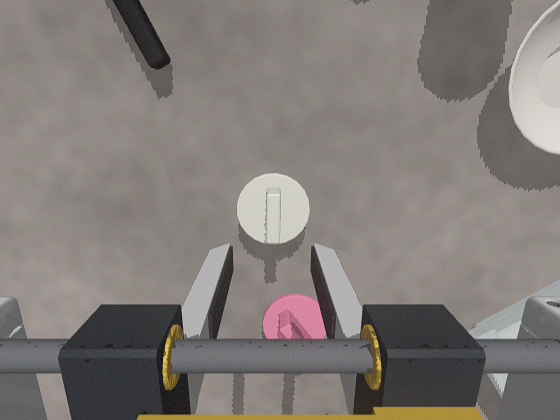

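View pics/t9z.png

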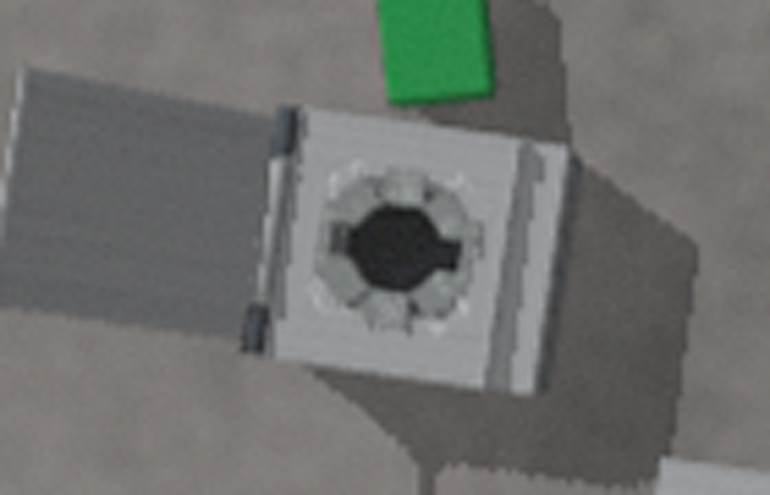

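View pics/s9z.png

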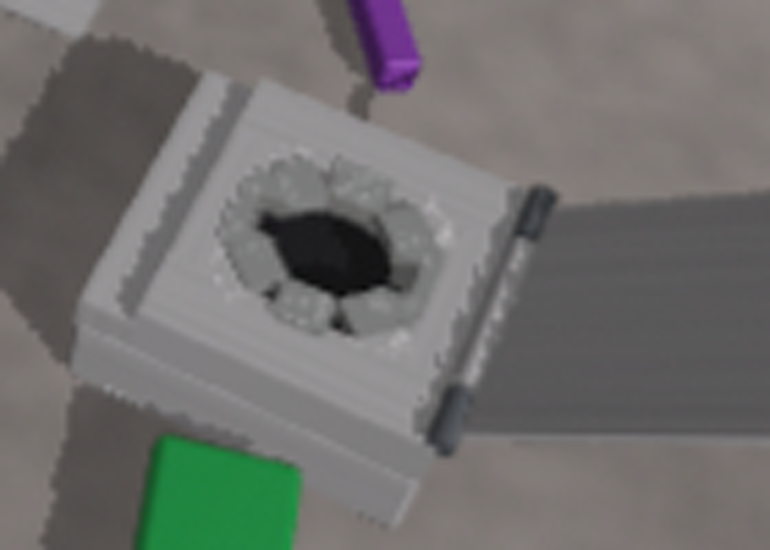

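Call:
drive_tool(
  commands=[
    [[0.04, 0.0065, 0, 0], [0.08, 0, 0, 0], [0.1, 0, 0, 0], [0.1, 0, 0, 0], [0.06, 0, 0, 0], [0.02, 0, 0, 0], [0.005, 0, 0, 0], [0, 0, 0, 0], [0, 0, 0, 0], [0, 0, 0, 0]],
  ],
)

```text
time: 20.45
tool_pos: [0.4479, -0.3126, 0.029]
ee_rot: [1.453, 1.568, -0.724]
wrist_force: [-0.1, -0.1, -0.0]
width: 0.0467
```

```bash
python3 - <<'E'
from h import *
go(.4466,-.3113,.026,-34.8); snap('wrist','w10')
E
```

```text
t 20.45 pos [ 0.4479 -0.3126  0.029 ] yaw -34.69 tilt [ 0.0019 -0.0017 -1.    ] w 0.0467 F [-0.14 -0.05 -0.02] j6 -0.11
shift frac [ 0.012  -0.0072 -0.0013] turn frac 0.0003 deg 0.11
```

View pics/w10.png

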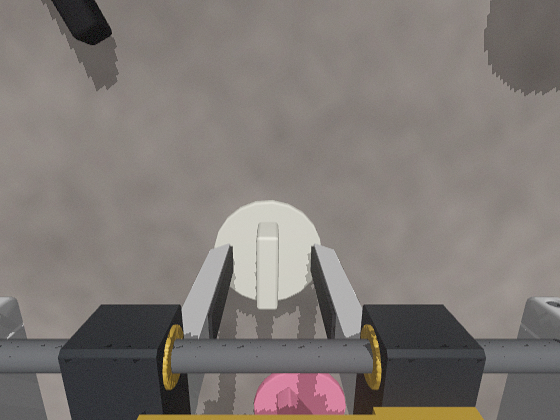

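The bar at (268,265) is between the fingers. I'll make a small correction and then close.

Call:
drive_tool(
  commands=[
    [[0.004, -0.006, 0, 0], [0, 0, 0, 0], [0, 0, 0, 0]],
  ],
)

```text
time: 20.8
tool_pos: [0.4459, -0.3111, 0.0267]
ee_rot: [0.226, 1.571, -1.95]
wrist_force: [0.0, 0.9, 0.4]
width: 0.047
```

Call:
drive_tool(
  commands=[
    [[0, 0, 0, 0], [0, 0, 0, 0], [0, 0, 0, 0], [0, 0, 0, 0], [0, 0, 0, 0]],
  ],
  grip=0,
)

```text
time: 21.3
tool_pos: [0.4459, -0.3112, 0.0267]
ee_rot: [0.016, 1.571, -2.161]
wrist_force: [-0.5, 0.1, 0.6]
width: 0.0115
```

```bash
python3 - <<'E'
from h import *
go(.4466,-.3113,.026,-34.8)
np.set_printoptions(precision=4,suppress=True)
# neck measure from the unobstructed top/scene views t9,s9
for n in ('t9','s9'):
    s=dict(np.load(f'pics/{n}.npz'));P=pts(s);m=s['pixels'].astype(int)
    Kz=[]
    v,u=np.mgrid[0:420,0:560]
    K=s['mtx'];Ei=np.linalg.inv(s['extrinsics'])
    d=np.stack([(u-K[0,2])/K[0,0],-(v-K[1,2])/K[1,1],-np.ones_like(u,float)],-1)@Ei[:3,:3].T;o=Ei[:3,3]
    W=o+d*((.062-o[2])/d[...,2])[...,None]  # plane at neck mouth
    k=(np.hypot(W[...,0]-.574,W[...,1]-.152)<.04)&(m.max(-1)<60)
    nn,l,st,c=cv2.connectedComponentsWithStats(k.astype(np.uint8));i=1+np.argmax(st[1:,4]);q=l==i
    print(n,st[i],W[q].mean(0),'encl',cv2.minEnclosingCircle(W[q][:,:2].astype(np.float32)))
    A=W[q][:,:2]-W[q][:,:2].mean(0);w,V=np.linalg.eigh(A.T@A);print('major dir',np.degrees(np.arctan2(V[1,1],V[0,1])))
    # depth-based: points of housing top outside collar vs body extents
    hy=np.array([.146,.989]);hx=np.array([.989,-.146]);Q=P[...,:2]-np.array([.5743,.152])
    b=(abs(Q@hx)<.07)&(Q@hy<.054)&(Q@hy>-.08)&(P[...,2]>.056)&(P[...,2]<.068)
    print('top rect',cv2.minAreaRect(P[b][:,:2].astype(np.float32)))
    e=np.c_[(Q@hx)[b],(Q@hy)[b]];print(np.percentile(e,[.5,99.5],0))
E
```

```text
t 21.3 pos [ 0.4459 -0.3112  0.0267] yaw -34.7 tilt [-1.e-04 -1.e-04 -1.e+00] w 0.0115 F [-0.47  0.1   0.57] j6 -0.11
shift frac [ 0.0028  0.0025 -0.0011] turn frac 0.0003 deg 0.1
t9 [163 187  21  16 214] [0.5738 0.1495 0.062 ] encl ((0.5767671465873718, 0.14751946926116943), 0.024775322526693344)
major dir 82.41472745469339
top rect ((0.5748369097709656, 0.14983513951301575), (0.11213184148073196, 0.11193158477544785), 81.86376953125)
[[-0.0547 -0.0481]
 [ 0.0562  0.0535]]
s9 [367 244  26  15 249] [0.5761 0.1523 0.062 ] encl ((0.5771863460540771, 0.15190628170967102), 0.025071628391742706)
major dir 83.55914165562733
top rect ((0.5734608769416809, 0.15027420222759247), (0.11154119670391083, 0.11542288213968277), 81.72547149658203)
[[-0.0567 -0.0478]
 [ 0.0556  0.0534]]
```

Call:
drive_tool(
  commands=[
    [[-0.03, 0, 0, 0], [-0.08, 0, 0, 0], [-0.12, 0, 0, 0], [-0.12, 0, 0, 0], [-0.1, 0, 0, 0], [-0.05, 0, 0, 0], [0, 0, 0, -0.015], [0, 0, 0, -0.022], [0, 0, 0, -0.022], [0, 0, 0, -0.014], [0, 0, 0, 0], [0, 0, 0, 0]],
  ],
)

```text
time: 22.5
tool_pos: [0.4457, -0.3109, 0.1512]
ee_rot: [-2.078, 1.57, 2.486]
wrist_force: [-0.2, -0.3, -0.5]
width: 0.0119
```

```bash
python3 - <<'E'
from h import *
go(.5743,.1522,.15,-8.3)
E
```

```text
t 22.5 pos [ 0.4457 -0.3109  0.1512] yaw -8.53 tilt [-9.e-04  7.e-04 -1.e+00] w 0.0119 F [-0.17 -0.27 -0.48] j6 -0.56
shift frac [ 0.0054  0.2341 -1.9082] turn frac -0.0006 deg -0.23
```

Call:
drive_tool(
  commands=[
    [[0, 0.006, -0.05, 0], [0, 0.0146, -0.119, 0], [0, 0.0146, -0.119, 0], [0, 0.0146, -0.119, 0], [0, 0.0146, -0.119, 0], [0, 0.0146, -0.119, 0], [0, 0.0146, -0.119, 0], [0, 0.0146, -0.119, 0], [0, 0.0146, -0.119, 0], [0, 0.0146, -0.119, 0], [0, 0.0146, -0.119, 0], [0, 0.0146, -0.119, 0], [0, 0.0146, -0.119, 0], [0, 0.0146, -0.119, 0], [0, 0.0146, -0.119, 0], [0, 0.0146, -0.119, 0], [0, 0.009, -0.073, 0], [0, 0, 0, -0.0006], [0, 0, 0, 0], [0, 0, 0, 0]],
  ],
)

```text
time: 24.5
tool_pos: [0.5734, 0.1511, 0.1517]
ee_rot: [-0.194, 1.57, -1.909]
wrist_force: [-0.2, -0.6, -1.7]
width: 0.0118
```

```bash
python3 - <<'E'
from h import *
np.set_printoptions(precision=4,suppress=True)
go(.5743,.1522,.15,-8.3)
s=snap('wrist','w11');t=snap('top','t11');q=snap('scene','s11')
for n,s in (('w',s),('s',q),('t',t)):
    P=pts(s);X,Y,Z=[P[...,i] for i in range(3)];m=s['pixels'].astype(int)
    o=robot.get_obs()['tool_pos']
    r=(np.hypot(X-o[0],Y-o[1])<.045)&(Z>o[2]-.02)&(Z<o[2]+.002)&(m.min(-1)>110)&(np.ptp(m,-1)<40)
    if r.sum()>30: print(n,r.sum(),'rim',cv2.minEnclosingCircle(P[r][:,:2].astype(np.float32)),np.median(Z[r]))
E
```

```text
t 24.5 pos [0.5734 0.1511 0.1517] yaw -8.28 tilt [-0.0003 -0.0008 -1.    ] w 0.0118 F [-0.17 -0.59 -1.74] j6 0.31
shift frac [ 0.0068  0.0029 -0.0048] turn frac 0.0001 deg 0.02
w 4442 rim ((0.5736340880393982, 0.1513753980398178), 0.033960167318582535) 0.14643806698439465
s 551 rim ((0.5762908458709717, 0.14965946972370148), 0.03356029465794563) 0.14800988261894665
t 233 rim ((0.5745382308959961, 0.146792933344841), 0.03294036164879799) 0.14553447014908127
```

View pics/w11.png

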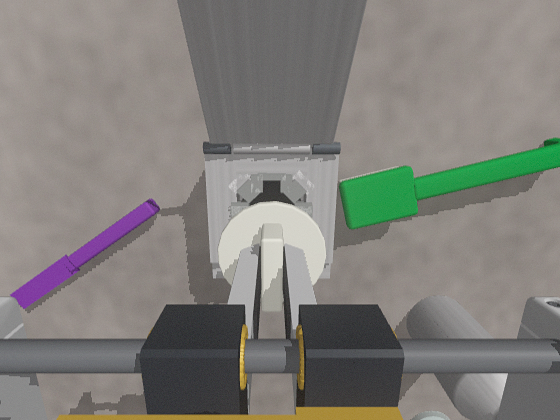

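View pics/s11.png

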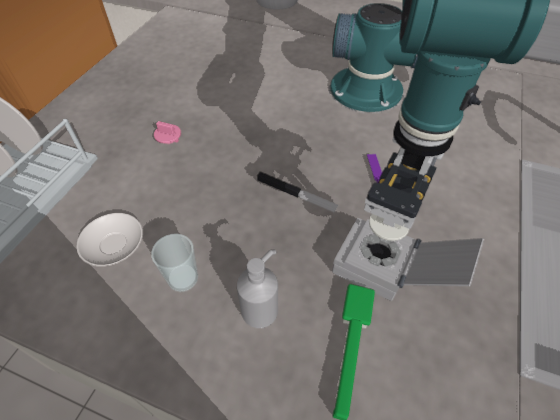

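```bash
python3 - <<'E'
from h import *
np.set_printoptions(precision=4,suppress=True)
s=dict(np.load('pics/w11.npz'));P=pts(s);m=s['pixels'].astype(int)
hy=np.array([.1444,.9895]);hx=np.array([.9895,-.1444]);Q=P[...,:2]-np.array([.5743,.1522]);a,b,Z=Q@hx,Q@hy,P[...,2]
for lo,hi in [(.02,.03),(.03,.04),(.04,.05),(-.02,0),(0,.02)]:
    k=(b>lo)&(b<hi)&(abs(a)<.075)&(Z>.055)&(Z<.07); print(lo,k.sum(),np.percentile(a[k],[1,99]),'mid',np.percentile(a[k],[1,99]).mean(),np.median(Z[k]))
# notch at +y: dark/deep area
k=(abs(a)<.02)&(b>.015)&(b<.04)&(Z<.055)&(Z>.0)
print('deep',k.sum(),np.percentile(a[k],[2,98]) if k.any() else '',b[k].max() if k.any() else '')
kk=(m.max(-1)<55)&(np.mgrid[0:420,0:560][0]<205)&(np.mgrid[0:420,0:560][0]>170)&(np.abs(np.mgrid[0:420,0:560][1]-272)<40)
W=[]
v,u=np.nonzero(kk)
for uu,vv in zip(u,v): W.append(ray(s,uu,vv,.062)[:2])
W=np.array(W)-[.5743,.1522];print('notch px',u.min(),u.max(),v.min(),'a',np.percentile(W@hx,[2,98]),'bmax',(W@hy).max())
top=(v<192);print('narrow cols',u[top].min(),u[top].max(), (W@hx)[top].min(),(W@hx)[top].max())
# hinge barrel
k=(abs(a)<.06)&(b>.045)&(b<.075)&(m.max(-1)<90)&(Z>.05)&(Z<.08);print('hinge knobs b',np.median(b[k]),a[k].min(),a[k].max(),k.sum())
cv2.imwrite('pics/w11z.png',cv2.resize(cv2.imread('pics/w11.png')[130:290,190:360],(740,696),interpolation=cv2.INTER_CUBIC)[:590])
E
```

```text
0.02 1333 [-0.0558  0.0541] mid -0.0008385226033846595 0.05998283468731197
0.03 1550 [-0.0557  0.054 ] mid -0.0008489698138875595 0.05969239402357518
0.04 1590 [-0.0554  0.0542] mid -0.0005781804034434047 0.059490543564032106
-0.02 810 [-0.0565  0.0546] mid -0.0009132389942364885 0.059551317850045415
0 1832 [-0.056   0.0546] mid -0.0007309126186252381 0.05997696619896625
deep 200 [-0.0083  0.0064] 0.025700695035358413
notch px 251 290 182 a [-0.0162  0.0127] bmax 0.027800168365914864
narrow cols 263 279 -0.0077308017810503084 0.005867908285251787
hinge knobs b 0.05475326367445163 -0.05581021139546674 0.05458910375384305 334
```

View pics/w11z.png

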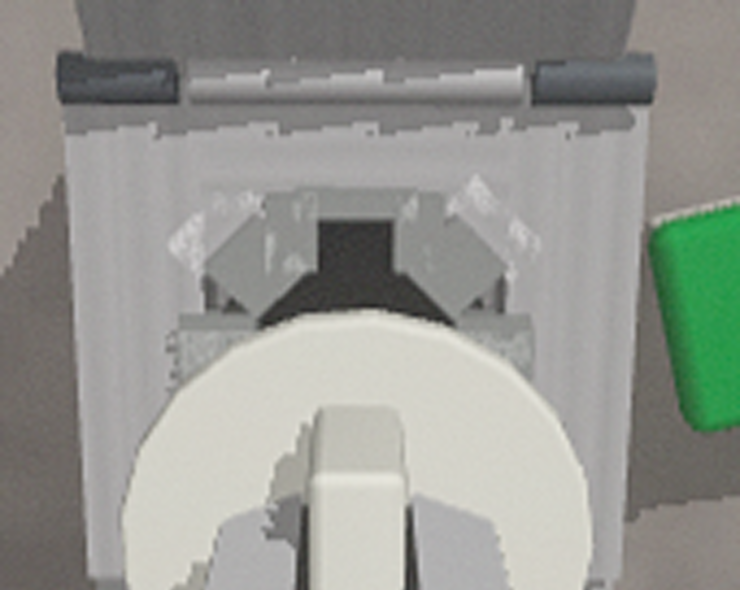

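The wrist camera puts the neck within about 1 mm of the current TCP position, so I'll descend to just above the mouth.

Call:
drive_tool(
  commands=[
    [[0.03, 0, 0, 0], [0.06, 0, 0, 0], [0.06, 0, 0, 0], [0.04, 0, 0, 0], [0.02, 0, 0, 0], [0.01, 0, 0, 0], [0, 0, 0, 0], [0, 0, 0, 0], [0, 0, 0, 0]],
  ],
)

```text
time: 25.55
tool_pos: [0.5742, 0.1523, 0.0976]
ee_rot: [1.815, 1.569, 0.101]
wrist_force: [0.1, 1.4, -1.1]
width: 0.0116
```

```bash
python3 - <<'E'
from h import *
go(.5736,.1513,.0727,-8.3)
snap('scene','s12');snap('wrist','w12')
cv2.imwrite('pics/s12z.png',cv2.resize(cv2.imread('pics/s12.png')[180:300,310:460],(750,600),interpolation=cv2.INTER_CUBIC))
E
```

```text
t 25.55 pos [0.5742 0.1523 0.0976] yaw -8.2 tilt [ 1.7e-03  2.0e-04 -1.0e+00] w 0.0116 F [ 0.05  1.38 -1.13] j6 0.31
shift frac [ 0.0996 -0.002   0.0042] turn frac 0.0003 deg 0.1
```

View pics/s12z.png

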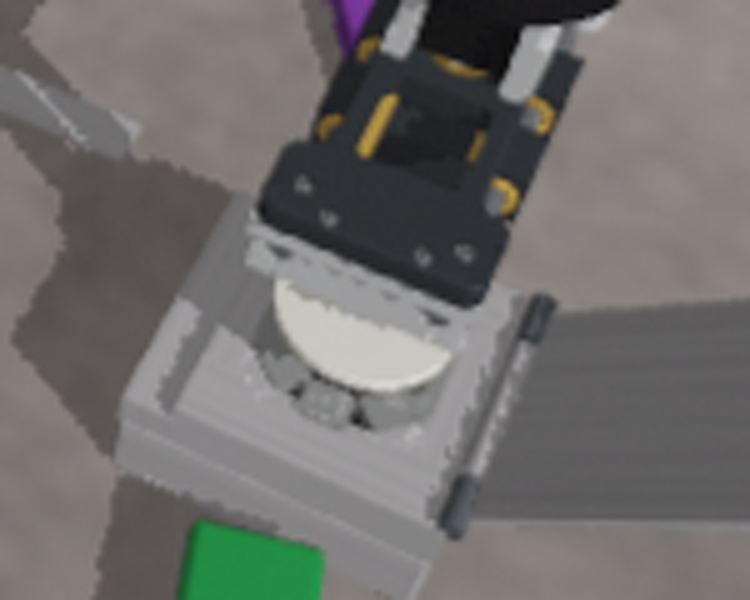

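Call:
drive_tool(
  commands=[
    [[0, 0, 0, 0], [0.012, 0, 0, 0], [0.012, 0, 0, 0], [0.012, 0, 0, 0], [0.012, 0, 0, 0], [0, 0, 0, 0], [0, 0, 0, 0], [0, 0, 0, 0]],
  ],
)

```text
time: 26.45
tool_pos: [0.5738, 0.1522, 0.0848]
ee_rot: [1.509, 1.571, -0.205]
wrist_force: [-0.3, 0.1, -2.0]
width: 0.0117
```

The lugs are 4 mm into the notches with no contact force, so I'll continue down.

Call:
drive_tool(
  commands=[
    [[0.012, 0, 0, 0], [0.012, 0, 0, 0], [0.012, 0, 0, 0], [0.008, 0, 0, 0], [0.004, 0, 0, 0], [0, 0, 0, 0], [0, 0, 0, 0], [0, 0, 0, 0], [0, 0, 0, 0]],
  ],
)

```text
time: 27.35
tool_pos: [0.5737, 0.1522, 0.0727]
ee_rot: [1.486, 1.571, -0.228]
wrist_force: [-0.3, 0.5, -0.7]
width: 0.012
```

```bash
python3 - <<'E'
from h import *
go(.5736,.1513,.0727,-53.3)
s=snap('scene','s13');w=snap('wrist','w13')
for s in (s,w):
    P=pts(s);X,Y,Z=[P[...,i] for i in range(3)];m=s['pixels'].astype(int)
    r=(np.hypot(X-.5738,Y-.152)<.036)&(Z>.055)&(Z<.08)&(m.min(-1)>140)&(m[...,0]>m[...,2]+3)
    print(r.sum(),np.median(Z[r]))
    c=(np.hypot(X-.5738,Y-.152)>.05)&(np.hypot(X-.5738,Y-.152)<.058)&(Z>.055)&(Z<.07);print('housing top',np.median(Z[c]))
cv2.imwrite('pics/s13z.png',cv2.resize(cv2.imread('pics/s13.png')[180:300,310:460],(750,600),interpolation=cv2.INTER_CUBIC))
E
```

```text
t 27.35 pos [0.5737 0.1522 0.0727] yaw -8.2 tilt [ 2.e-04 -0.e+00 -1.e+00] w 0.012 F [-0.32  0.53 -0.74] j6 0.31
shift frac [0.0001 0.     0.0036] turn frac 0.1253 deg 45.1
342 0.0690048477125873
housing top 0.06123191609052048
4515 0.06751589740053995
housing top 0.0596637477241387
```

View pics/s13z.png

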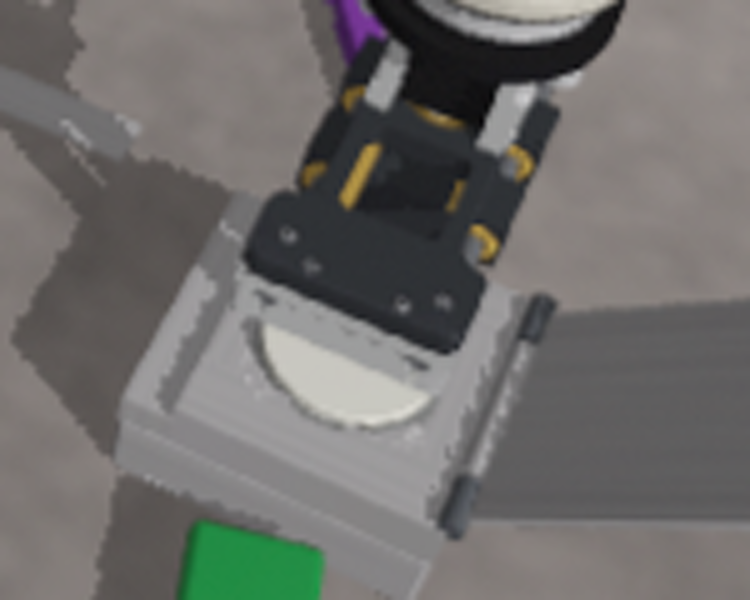

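View pics/w13.png

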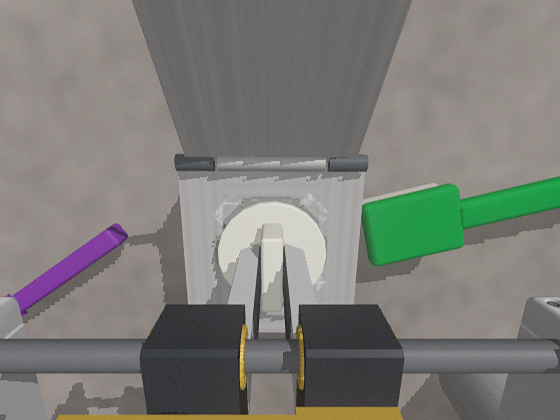

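Call:
drive_tool(
  commands=[
    [[0.004, 0, 0, 0], [0, 0, 0, 0], [0, 0, 0, 0], [0, 0, 0, 0]],
  ],
)

```text
time: 27.85
tool_pos: [0.5737, 0.1522, 0.0727]
ee_rot: [1.667, 1.57, -0.047]
wrist_force: [-2.7, -0.1, 5.4]
width: 0.0116
```

Call:
drive_tool(
  commands=[
    [[0.004, 0, 0, 0], [0, 0, 0, 0], [0, 0, 0, 0], [0, 0, 0, 0]],
  ],
)

```text
time: 28.25
tool_pos: [0.5737, 0.1522, 0.0727]
ee_rot: [1.769, 1.57, 0.055]
wrist_force: [-4.5, 0.1, 9.0]
width: 0.0116
```

The rim is seated: TCP z is 0.0727, exactly as computed, with a 9 N reaction. I'll ease the push and turn.

Call:
drive_tool(
  commands=[
    [[-0.004, 0, 0, 0], [0, 0, 0, 0], [0, 0, 0, 0.01], [0, 0, 0, 0.015], [0, 0, 0, 0.015], [0, 0, 0, 0.015], [0, 0, 0, 0.015], [0, 0, 0, 0.015], [0, 0, 0, 0.015], [0, 0, 0, 0.015], [0, 0, 0, 0.01], [0, 0, 0, 0], [0, 0, 0, 0], [0, 0, 0, 0], [0, 0, 0, 0]],
  ],
)

```text
time: 29.75
tool_pos: [0.5738, 0.1526, 0.0727]
ee_rot: [-3.06, 1.57, 0.724]
wrist_force: [-2.6, 0.9, 6.3]
width: 0.0119
```

```bash
python3 - <<'E'
from h import *
np.set_printoptions(precision=4,suppress=True)
go(.5737,.1522,.0727,-53.3);print(robot.get_obs()['wrist_torque'])
s=snap('scene','s14');w=snap('wrist','w14')
P=pts(w);X,Y,Z=[P[...,i] for i in range(3)];m=w['pixels'].astype(int)
g=(np.hypot(X-.5737,Y-.152)<.03)&(Z>.085)&(Z<.105)&(m.min(-1)>120)&(m[...,0]>m[...,2]+3)
print('bar',cv2.minAreaRect(P[g][:,:2].astype(np.float32)),np.median(Z[g]))
r=(np.hypot(X-.5737,Y-.152)<.04)&(Z>.06)&(Z<.075)&(m.min(-1)>140)&(m[...,0]>m[...,2]+3)
print('rim',cv2.minEnclosingCircle(P[r][:,:2].astype(np.float32)),np.median(Z[r]))
A=np.c_[X[r]-.57,Y[r]-.15,np.ones(r.sum())];print('rim plane',np.linalg.lstsq(A,Z[r],rcond=None)[0])
E
```

```text
t 29.75 pos [0.5738 0.1526 0.0727] yaw -53.19 tilt [ 0.0009  0.0008 -1.    ] w 0.0119 F [-2.57  0.88  6.32] j6 1.09
shift frac [0.0001 0.0011 0.0014] turn frac 0.0003 deg 0.11
[ 0.0161  0.581  -0.007 ]
bar ((0.5729871392250061, 0.1562720686197281), (0.04365786910057068, 0.033395007252693176), 14.158778190612793) 0.0952893799026585
rim ((0.5742622017860413, 0.15260009467601776), 0.03949848562479019) 0.06746865971465407
rim plane [-0.0055 -0.0042  0.0675]
```

View pics/w14.png

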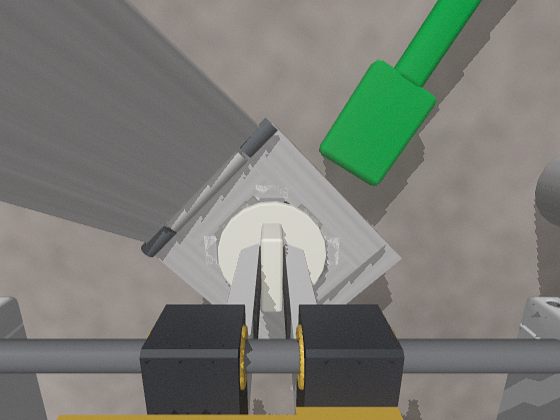

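View pics/s14.png

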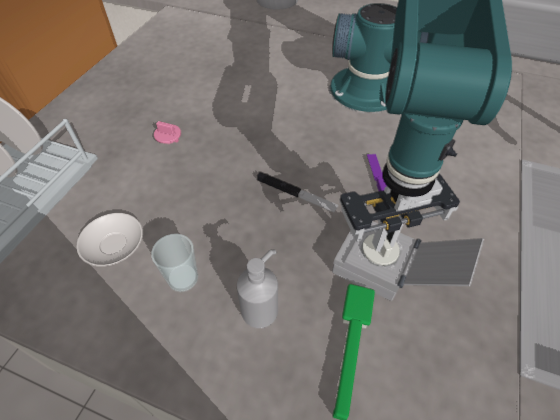

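Call:
drive_tool(
  commands=[
    [[-0.004, 0, 0, 0], [0, 0, 0, 0], [0, 0, 0, 0], [0, 0, 0, 0], [0, 0, 0, 0]],
  ],
)

```text
time: 30.35
tool_pos: [0.5737, 0.1526, 0.0727]
ee_rot: [-2.431, 1.57, 1.353]
wrist_force: [-1.9, 2.5, 3.0]
width: 0.0117
```

```bash
python3 - <<'E'
from h import *
go(.5737,.1522,.0727,-53.3);o=robot.get_obs();print(o['wrist_torque'],o['joint_torque'],o['qvel'])
t=snap('top','t15')
E
```

```text
t 30.35 pos [0.5737 0.1526 0.0727] yaw -53.19 tilt [ 1.e-04  6.e-04 -1.e+00] w 0.0117 F [-1.86  2.52  3.05] j6 1.09
shift frac [0.0001 0.0012 0.0008] turn frac 0.0003 deg 0.11
[0.38900152 0.29966742 0.12376942] [ -1.62574857 -37.36611843 -27.87436008  -0.71104238  -0.4733358
   0.11045968] [-1.37118097e-03 -4.64440253e-05 -1.76487213e-03 -1.14202765e-03
 -1.88534165e-03 -3.26574665e-05]
```

The wrist now shows a spring moment of about 0.12 N m, so the lugs are engaged. The cap is turned 45.0°, and the flap and spatula look fine in the scene view. One last look, then I'll hand in.

```bash
python3 - <<'E'
from h import *
t=snap('scene','s16');P=pts(t);X,Y,Z=[P[...,i] for i in range(3)]
k=(Z>.05)&(abs(X-.60)<.08)&(Y>.215)&(Y<.34);print('flap pts',k.sum(),Z[k].max(),Y[k].max())
m=t['pixels'].astype(int);h=(X>.36)&(X<.5)&(Y<-.03)&(Y>-.2)&(m.max(-1)<75)&(Z>.005);print('handle z',np.median(Z[h]),h.sum())
w0=robot.get_obs();print(w0['time'],w0['tool_pos'],w0['wrist_torque'][2],w0['width'])
robot.close_job()
E
```

```text
flap pts 3279 0.4401414852609831 0.3035708098995586
handle z 0.019225790205289695 419
30.45 [0.57368814 0.15257079 0.0727311 ] 0.13827393177459202 0.011531098720727028
the job is handed in; nothing more can be done
```

I levered the flap open with the black spatula's blade and swung it over to its stop. I then laid the spatula on the counter, seated the white cap in the neck and turned it 45.0° clockwise. The job was handed in at 30.45 s with the cap still gripped in the bleed position. No verdict was reported.

**Last checks:**
- **Cap seating:** the rim met the collar at TCP height 0.0727 m, exactly where I had computed it, with up to 9 N of reaction. The rim was level.
- **Bleed position:** the tool had turned 45.0° and the bar stayed aligned with the fingers, so I expect the ring at about 0.65 rad. I have no direct reading of the ring.
- **Grip:** the finger opening was 11.5 mm on the 12 mm bar.
- **Flap and spatula:** the scene view just before hand-in showed the flap lying over. The handle's top was at 19 mm, so the spatula lies flat on the counter.
- **Bystanders:** none looked moved in the pictures; I did not measure their positions again.

**Checks that disagreed or failed:**
- The wrist moment about vertical read almost zero while I was pressing harder. It rose to 0.12–0.14 N m after I eased the push, a little above the spring's stated 0.09.
- The three cameras differed by 1–2 mm on the neck position. The cap's lugs still entered without measurable force.
- The depth check on the flap at the end also picked up part of the arm, so for the flap I relied on the pictures.

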